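# Scan the old board's stock label

### The arm

A 6-joint arm with a two-finger parallel gripper is mounted at the origin on the work surface. World frame = base frame: x ahead of the robot, y to its left, z up, the work surface at z = 0. Lengths are in m, angles in degrees, forces in N, time in s.
With the tool pointing down it reaches from about 0.35 to 0.875 m from the base axis. Payload 4.2 kg.
Tool frame: the origin (TCP) lies midway between the tips of the shut fingers; the grasp point (between the pads) lies 19 mm behind it; z points along the fingers, y is the direction in which the jaws open and shut (so a half turn about z gives the same grasp; the last joint's range is limited). The gripper opens to 87 mm and grips with 3 to 60 N. Pads are 19 mm wide; open, the fingers measure 117 mm over their backs; the gripper's body (75 mm by 190 mm) begins 51 mm behind the grasp point.
Start: joints at [90.963, 22.042, 0.453, 0, -68.411, -14.817], TCP at [0.15, 0.607, 0.223] pointing down, gripper open.
Joint ranges: [-179.83, 179.83], [-69.29, 118.12], [-61.27, 80.66], [-181.25, 117.63], [-171.15, -9.14], [-177.46, 177.46]. Speed limits (degrees/s): [159.86, 159.86, 180, 180, 180, 180].

### API

Orientations are given as a 3x3 rotation matrix whose columns are the frame's x, y, z axes.
In Python, from station import r gives the robot as it stands.
- The arm moves only by the tool carry_out, never from a script. Its argument "steps" is a list of rows, each a list of 2 entries, a list of its own where there are three numbers: the shift along the tool's x, y, z in cm, then the turn about the tool's z in degrees. In form: [[[x, y, z], twist], ...]. A call has 1 to 20 rows; each row is the pose to reach, as a shift and turn from the pose measured when the call began, along the tool's axes at that moment; what a row does not reach only later rows make up. A row lasts 1/10 s, in which the tool goes at most 50 mm and 8.59 degrees, less where a joint would pass 70% of its speed; a pose out of reach is approached as far as the arm can. A call with a gripper value outside its range is refused whole. "gripper" is the gripper's target within -1 to 1 (fully open at 1, half-way at 0, shut at -1), set as the call begins (left out, the last holds). The fingers move at their own pace and stop on an object; the grip force is fixed at half the most. Time passes only in rows, so rows that repeat a pose let the fingers close. It gives the time, the measured TCP pose, the force and the opening at its end, in the units of the state.
- r.sense(): the state, without advancing time (a new reading comes with each control period).
- r.capture(name): name is "scene" or "side" or "wrist"; returns the picture (384x512x3 uint8, red, green, blue); there is no depth.
- r.calibration(name): a dict with "camera_matrix" (3x3 intrinsics, pixels), "world_from_camera" (4x4, takes a point from camera to world coordinates). Camera axes: x right, y up, looking along -z (the intrinsics and any distortion apply to the point x, -y, -z); pixel columns grow to the right and rows downward; lengths in m; the calibration is good to about 2 mm. A picture is of the moment at which its call begins: read the wrist's pose just before it. calibration takes no time and is no camera call; for the wrist camera it gives the pose at the moment of the call.
- r.finish_job(): hands the job in, once; it reports no verdict.
Trained networks look in the newest picture that a camera, given by its name, has taken for a name from the list of things; names that differ only in an ending like _2 or _b are one class to them, and where a whole thing is asked for, a point or a joint stands for the part that bears it (a point fixed in the world has none). Each returns a list of dicts, best first, with "confidence" (0 to 1); they miss things now and then, are a little off and sometimes report something else, mostly with a low value. They report only what shows in the picture. A call takes as long as a camera call. They do not tell look-alikes from the thing itself.
- r.cut_out(camera, target): "pixels" (384x512 bool, what is visible of it).
- r.place_of(camera, target): "centre" ([x, y, z] in m, in world coordinates, good to about 4 mm: a listed point, or the origin of a listed thing).
The state is a dict: "time_s": time; "joints": joint angles; "joint_velocities": joint speeds; "effort": joint torques, N m; "tcp_pos": TCP position; "ee_rot": TCP orientation; "wrist_force": force on the tool from outside, world axes, zero at the start; "moment": the same for the moment, N m; "gripper_width": opening from 0.0 (shut) to 1.0 (fully open).
Only numpy, scipy, OpenCV 4.12 (cv2) and the standard library are available. Lean on these libraries where they do the work, as an engineer would, in place of code of your own. Each camera call takes 0.05 s, during which the arm holds its last target. There are 200 camera calls.

### The job

Pick up the orange hand scanner, point its window squarely at the middle of the label on the old dark board from about 5 cm away without touching the board, and hold it still there for at least a second and a half so that it reads. Then stand the scanner gently upright in the middle of its charging pad and let go, leaving everything else on the bench where it is.

Things in the scene. Friction and masses are not known exactly. Their poses are not given: they have to be found in the camera images.
- scanner_center (a point): Centre of the loose hand scanner (0.28 kg), on its upright axis, 62 mm above its underside. Black square foot 56 x 56 mm, 24 mm high; above it an orange handle 46 mm (x) by 36 mm (y); 124 mm high in all. z runs up the handle. The window is the middle of the underside and looks along -z. Stands on the bench; grip the handle from above, 90 to 100 mm over the underside. Reads by itself, no trigger.
- old_label (a point): Middle of the label (white 56 mm square, black chequer code) in the middle of the OLD dark brown stained three-plank board. z points square out of the face, x up the slope. Board 180 (x) x 200 (y) x 18 mm, tilted 17 to 34 degrees, low edge toward the robot, that edge's upper side about 48 mm above the bench. Its pivot is stiff and stays put.
- old_rest: Green and black tilting rest that carries the old board, fixed to the bench; origin on the bench below the middle of the board's low edge, x toward the board's high side.
- new_label (a point): Middle of the similar label on the NEW board, pale fresh wood on an identical rest: not the one to scan. Axes as for the old label. The two boards may stand either way round, left and right.
- new_rest: Tilting rest of the new board, as the old board's.
- pad_top (a point): Centre of the top of the scanner's charging pad: a grey square 90 x 90 mm, 8 mm thick, with a thin blue square outline, fixed to the bench; this point is 8 mm above the bench. z up.
- glue_center (a point): Yellow glue bottle with red cap, loose, 48 mm across, 140 mm high, standing between the boards' near corners; its centre. Leave it.
- sanding: Cork sanding block, loose, 90 x 55 x 32 mm; origin at its underside. Leave it.
- saw_blade (a point): Middle of the blade of a hand saw lying flat at the right of the bench, loose, 420 mm long along its x, 110 mm wide, 26 mm high. Leave it.
- square: Carpenter's try square lying flat at the left, dark wooden stock 120 mm, steel blade 200 mm. Leave it.
- tape: Yellow tape measure, 70 x 35 x 65 mm, standing at the left. Leave it.
- offcut: Wood offcut 130 x 32 x 18 mm lying at the right. Leave it.
Not all that is in view belongs to the job. Leave any blue look-alike of the part that bears scanner_center alone.

How it is judged:
By the outcome, as a careful person would: the job done as asked, in the order asked, and still so for the second after the job is handed in, with the robot touching nothing.
It also fails if it takes over 45 s, if anything falls off the work surface, if the arm or the gripper's body presses on something with over 40 N, if the wrist force passes 120 N, or if a joint passes its speed limit or range.

## Working session

There is one attempt and no reset: what is moved stays moved. The work goes in short steps, Python scripts to look and compute and a tool call to move; the robot and the scene stay as the last step left them, time stands still between calls to the robot, and variables do not carry over. Pictures are saved under pics/ and viewed, about 8 in all and at most 12, crops included, and the job is handed in when it is done.

Besides the shell and the picture viewer there is one more tool, called after "Call:" as name(argument=value, ...), one argument or row to a line, values as JSON. carry_out: Moves the arm, as the interface text tells. Its arguments: {"type":"object","properties":{"steps":{"type":"array","items":{"type":"array"}},"gripper":{"type":"number"}},"required":["steps"]}

```bash
mkdir -p pics; cat > h.py <<'E'
from station import r
import numpy as np, cv2
def save(c,n,crop=None,scale=1):
    im=np.array(r.capture(c))[:,:,::-1]
    if crop: x0,y0,x1,y1=crop; im=im[y0:y1,x0:x1]
    cv2.imwrite('pics/'+n+'.png',cv2.resize(im,None,fx=scale,fy=scale,interpolation=cv2.INTER_CUBIC))
def proj(c,p):
    k=r.calibration(c);T=np.linalg.inv(np.array(k['world_from_camera']));q=T[:3,:3]@np.array(p)+T[:3,3]
    q=np.array(k['camera_matrix'])@(q*[1,-1,-1]);return (q[:2]/q[2]).round(1)
def ray(c,uv):
    k=r.calibration(c);W=np.array(k['world_from_camera']);d=np.linalg.inv(np.array(k['camera_matrix']))@[uv[0],uv[1],1]
    d=W[:3,:3]@(d*[1,-1,-1]);return W[:3,3],d/np.linalg.norm(d)
E
python3 - <<'E'
from h import *
a=np.array(r.capture('scene'));b=np.array(r.capture('side'))
cv2.imwrite('pics/a.png',a[:,:,::-1]);cv2.imwrite('pics/b.png',b[:,:,::-1])
for n in ['scanner_center','old_label','old_rest','new_label','pad_top','glue_center']:
  for c in ['scene','side']:
    for d in r.place_of(c,n)[:3]: print(n,c,np.round(d['centre'],4),round(d['confidence'],2),proj(c,d['centre']))
print(r.sense())
print({k:v for k,v in r.calibration('scene').items()})
E
```

```text
scanner_center scene [0.3203 0.2034 0.0654] 0.8 [335.1 178.7]
scanner_center scene [0.4451 0.1893 0.0625] 0.62 [321.4 199.1]
scanner_center scene [ 0.4401 -0.3459  0.0005] 0.52 [190.1 174.7]
scanner_center side [0.3192 0.2003 0.0629] 0.71 [190.1 174.6]
scanner_center side [0.441  0.1902 0.0648] 0.64 [221.3 169.3]
old_label scene [ 0.6297 -0.1537  0.0803] 0.93 [204.6 201.2]
old_label side [ 0.6272 -0.1517  0.0778] 0.81 [307.4 204.1]
old_rest scene [ 0.5504 -0.1662  0.002 ] 0.94 [215.4 203.3]
old_rest side [ 5.475e-01 -1.659e-01  2.000e-04] 0.78 [286.4 230.6]
old_rest side [0.4182 0.3526 0.0025] 0.63 [205.1 165. ]
old_rest side [0.5596 0.2192 0.0009] 0.45 [246.9 173.8]
new_label scene [0.6315 0.2127 0.0826] 0.7 [311.6 234.2]
new_label side [0.6275 0.2145 0.0846] 0.74 [262.7 153.5]
pad_top scene [ 0.4453 -0.2108  0.0118] 0.91 [218.8 181.6]
pad_top scene [0.4205 0.356  0.0031] 0.4 [369.6 221.1]
pad_top side [ 0.4487 -0.2165  0.0108] 0.95 [265.6 245.7]
pad_top side [0.4221 0.3535 0.0045] 0.25 [205.9 164.3]
glue_center scene [ 0.548  -0.0027  0.0708] 0.83 [256.7 200.6]
glue_center side [ 0
[... 634 characters left out ...]
e-01, -9.70910950e-01,  1.59403474e-05],
       [-1.69690557e-05, -1.22331117e-05, -1.00000000e+00]]), 'wrist_force': array([ 0.24647362, -0.02868484, -0.12368941]), 'moment': array([-0.01328228, -0.00505362,  0.0136287 ]), 'gripper_width': 0.9983619538988107}
{'camera_matrix': array([[347.11785382,   0.        , 257.63089991],
       [  0.        , 347.11785382, 189.60952327],
       [  0.        ,   0.        ,   1.        ]]), 'world_from_camera': array([[-0.41432577, -0.58192417,  0.69978456,  1.33319009],
       [ 0.91004931, -0.25473896,  0.32698367,  0.36806524],
       [-0.01201731,  0.77231621,  0.6351246 ,  0.83193947],
       [ 0.        ,  0.        ,  0.        ,  1.        ]])}
```

View pics/a.png

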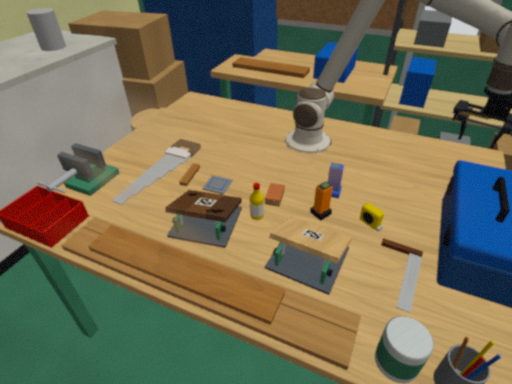

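View pics/b.png

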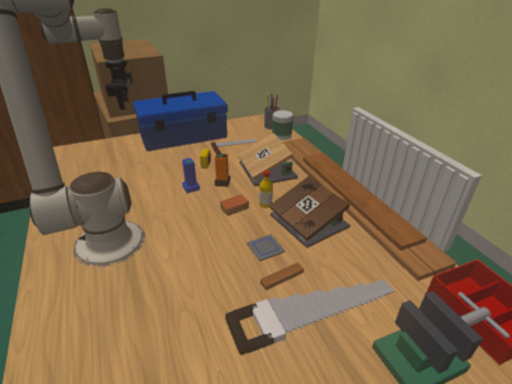

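The candidates for the scanner are the orange one at scene (321,199) / side (221,169), and its blue look-alike at scene (335,180) / side (190,175). The networks' 0.44,-0.35 hit is only the saw handle. I choose the orange one, world ≈ (0.443, 0.190). The old dark board is the one at y ≈ -0.15. I'll move above the scanner for the close check.

Call:
carry_out(
  steps=[
    [[38,33.5,-4],0],
    [[38,33.5,-4],0],
    [[38,33.5,-4],0],
    [[38,33.5,-4],0],
    [[38,33.5,-4],0],
    [[38,33.5,-4],0],
    [[38,33.5,-4],0],
    [[38,33.5,-4],0],
    [[38,33.5,-4],0],
    [[38,33.5,-4],0],
    [[38,33.5,-4],0],
    [[38,33.5,-4],0],
    [[38,33.5,-4],0],
  ],
  gripper=1,
)

```text
time_s: 2.0
tcp_pos: [0.438, 0.191, 0.2624]
ee_rot: [[0.971, -0.239, -0.0], [-0.239, -0.971, 0.0], [-0.0, -0.0, -1.0]]
wrist_force: [0.2, 0.4, -0.0]
gripper_width: 1.002
```

```bash
python3 - <<'E'
from h import *
s=r.sense();print(s['time_s'],s['tcp_pos'],s['ee_rot'].round(4),s['joints'].round(1))
im=np.array(r.capture('wrist'))[:,:,::-1];cv2.imwrite('pics/c.png',im)
for n in ['scanner_center','new_label','old_label']:
  for d in r.place_of('wrist',n)[:3]: print(n,np.round(d['centre'],4),round(d['confidence'],2),proj('wrist',d['centre']))
print(r.calibration('wrist'))
E
```

```text
2.0 [0.43801325 0.19098814 0.26244028] [[ 9.709e-01 -2.393e-01 -2.000e-04]
 [-2.393e-01 -9.709e-01  3.000e-04]
 [-3.000e-04 -2.000e-04 -1.000e+00]] [ 43.1   5.8 -15.5  -0.  -68.6  33.1]
scanner_center [0.3206 0.2029 0.0634] 0.96 [266.9 248.9]
scanner_center [0.4431 0.1925 0.0611] 0.72 [254.1 168.7]
new_label [0.6308 0.2181 0.085 ] 0.68 [192.2  18.2]
new_label [ 0.5521 -0.1658  0.0021] 0.51 [481.5  28.2]
{'camera_matrix': array([[265.12006373,   0.        , 256.19181679],
       [  0.        , 265.12006373, 191.69862836],
       [  0.        ,   0.        ,   1.        ]]), 'world_from_camera': array([[-2.37289245e-01,  9.37995982e-01,  2.52700122e-01,
         5.05538760e-01],
       [-9.71439030e-01, -2.29163394e-01, -6.15658260e-02,
         1.74373867e-01],
       [ 1.61120148e-04, -2.60091670e-01,  9.65583915e-01,
         4.25213780e-01],
       [ 0.00000000e+00,  0.00000000e+00,  0.00000000e+00,
         1.00000000e+00]])}
```

View pics/c.png

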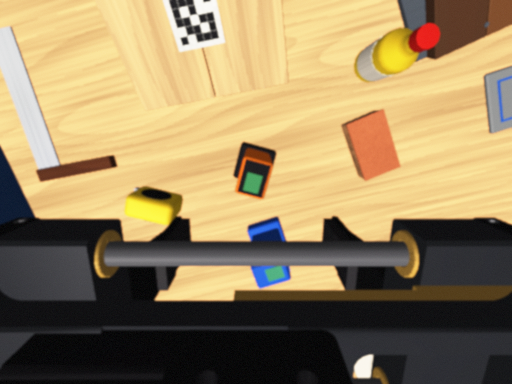

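The wrist picture shows the orange scanner at (255,170), the blue look-alike at (268,250) and the pale board's label at (193,20). Next I'll get its yaw.

```bash
python3 - <<'E'
from h import *
im=cv2.imread('pics/c.png');c=im[130:210,220:295];cv2.imwrite('pics/d.png',cv2.resize(c,None,fx=8,fy=7.5/1,interpolation=cv2.INTER_CUBIC))
for d in r.cut_out('wrist','scanner_center')[:2]:
  m=d['pixels'];ys,xs=np.nonzero(m);print(d['confidence'],xs.mean(),ys.mean())
h=cv2.cvtColor(im,cv2.COLOR_BGR2HSV)
def at(uv,z):
  o,d=ray('wrist',uv);return (o+d*(z-o[2])/d[2])[:2]
# bright orange + green top
sub=np.zeros(im.shape[:2],np.uint8);sub[130:210,225:290]=1
o=((h[...,0]>3)&(h[...,0]<14)&(h[...,1]>180)&(h[...,2]>150)|((h[...,0]>45)&(h[...,0]<85)&(h[...,1]>80)))&(sub>0)
ys,xs=np.nonzero(o);print(len(xs))
P=np.array([at((x,y),.124) for x,y in zip(xs,ys)],np.float32);R=cv2.minAreaRect((P*1000).astype(np.float32));print('top rect mm',R)
E
```

```text
0.95 253.80748373101952 169.30043383947938
0.88 268.54210898796885 252.1309271054494
656
top rect mm ((444.5636901855469, 192.72923278808594), (35.279029846191406, 44.130401611328125), 61.67436599731445)
```

View pics/d.png

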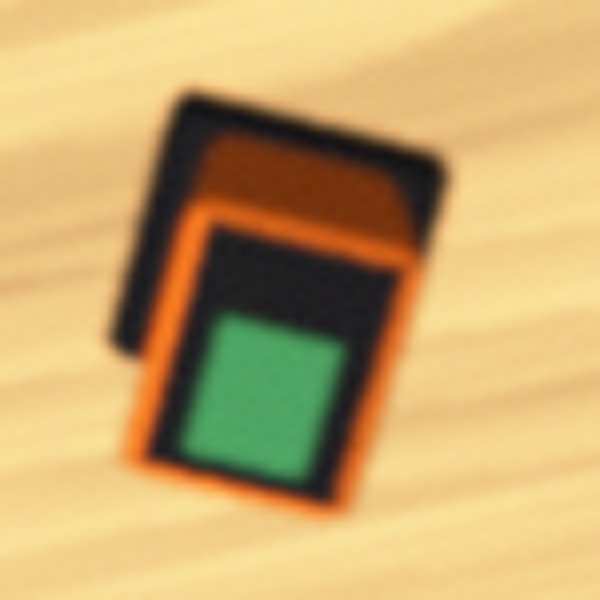

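Call:
carry_out(
  steps=[
    [[0.6,-0.3,4],8],
    [[0.6,-0.3,8],14.5],
    [[0.6,-0.3,12],14.5],
    [[0.6,-0.3,15],14.5],
    [[0.6,-0.3,17],14.5],
    [[0.6,-0.3,18.6],14.5],
    [[0.6,-0.3,18.6],14.5],
    [[0.6,-0.3,18.6],14.5],
  ],
)

```text
time_s: 3.05
tcp_pos: [0.4444, 0.1938, 0.0768]
ee_rot: [[0.882, -0.472, 0.0], [-0.472, -0.882, -0.0], [0.0, 0.0, -1.0]]
wrist_force: [0.2, 0.6, 0.2]
gripper_width: 0.997
```

Call:
carry_out(
  steps=[
    [[0,0,0],0],
    [[0,0,0],0],
    [[0,0,0],0],
    [[0,0,0],0],
    [[0,0,0],0],
    [[0,0,0],0],
    [[0,0,0],0],
  ],
  gripper=-1,
)

```text
time_s: 3.75
tcp_pos: [0.4444, 0.1937, 0.0768]
ee_rot: [[0.882, -0.472, 0.0], [-0.472, -0.882, -0.0], [0.0, 0.0, -1.0]]
wrist_force: [-0.1, -0.1, -0.6]
gripper_width: 0.446
```

Call:
carry_out(
  steps=[
    [[0,0,-1],0],
    [[0,0,-4],0],
    [[0,0,-8],0],
    [[0,0,-13],0],
    [[0,0,-18],0],
    [[0,0,-22],0],
    [[0,0,-22],0],
  ],
)

```text
time_s: 4.45
tcp_pos: [0.4468, 0.195, 0.3037]
ee_rot: [[0.882, -0.471, 0.012], [-0.471, -0.882, 0.007], [0.007, -0.012, -1.0]]
wrist_force: [-0.1, 1.1, -4.0]
gripper_width: 0.409
```

```bash
python3 - <<'E'
from h import *
s=r.sense();print(s['time_s'],s['tcp_pos'],s['joints'].round(1),s['gripper_width'],s['wrist_force'])
for c in ['scene','side']:
  im=np.array(r.capture(c))[:,:,::-1];cv2.imwrite(f'pics/e_{c}.png',im)
  for n in ['old_label','old_rest','pad_top']:
    for d in r.place_of(c,n)[:1]: print(n,c,np.round(d['centre'],4),round(d['confidence'],2))
  p=proj(c,[.629,-.153,.08]).astype(int);
  k=im[p[1]-50:p[1]+50,p[0]-60:p[0]+60];cv2.imwrite(f'pics/f_{c}.png',cv2.resize(k,None,fx=4,fy=4,interpolation=cv2.INTER_CUBIC));print(p)
a=cv2.imread('pics/f_scene.png');b=cv2.imread('pics/f_side.png');cv2.imwrite('pics/f.png',np.vstack([a,b])[:,:])
o=np.vstack([a,b]);cv2.imwrite('pics/f.png',cv2.resize(np.hstack([a,b]),(800,333)))
E
```

```text
4.45 [0.44680478 0.1950494  0.30366483] [ 42.8   5.1 -10.6   0.1 -73.6  19. ] 0.40928354972789127 [-0.09942283  1.12387653 -3.96308792]
old_label scene [ 0.6305 -0.1524  0.0766] 0.95
old_rest scene [ 0.5478 -0.1673  0.0025] 0.64
pad_top scene [ 0.4452 -0.214   0.0101] 0.93
[204 201]
old_label side [ 0.6284 -0.1537  0.0802] 0.67
old_rest side [ 0.5456 -0.1658  0.0017] 0.9
pad_top side [ 0.4484 -0.2154  0.0125] 0.83
[308 203]
```

View pics/f.png

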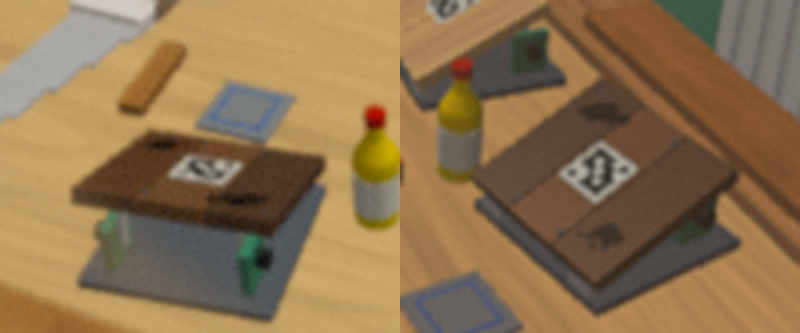

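The crops show the dark board with its label face, tilted with its low side toward the robot. The pad and glue bottle are clear of it. Tool moves only allow a turn about tool z, so I'll try the reach limit ("approached as far as the arm can") to tilt the tool outward in the board's azimuth.

Call:
carry_out(
  steps=[
    [[34,-12,0],0],
    [[34,-12,0],0],
    [[34,-12,0],0],
    [[34,-12,0],0],
    [[34,-12,0],0],
    [[34,-12,0],0],
    [[34,-12,0],0],
    [[34,-12,0],0],
    [[38,-15,0],0],
    [[42,-18.2,0],0],
    [[46,-21.3,0],0],
    [[46,-21.3,0],0],
  ],
)

```text
time_s: 6.05
tcp_pos: [0.8991, 0.1555, 0.2524]
ee_rot: [[0.882, -0.471, 0.0], [-0.471, -0.882, -0.006], [0.003, 0.005, -1.0]]
wrist_force: [2.0, 1.4, -9.8]
gripper_width: 0.411
```

```bash
python3 - <<'E'
from h import *
s=r.sense();R=s['ee_rot'];z=R[:,2];print(s['time_s'],s['tcp_pos'],s['joints'].round(1),z.round(3),'tilt',np.degrees(np.arccos(-z[2])),'az',np.degrees(np.arctan2(z[1],z[0])),s['gripper_width'])
E
```

```text
6.05 [0.89909982 0.15545436 0.2524303 ] [  20.    61.8   79.7    0.4 -108.1   42. ] [ 0.    -0.006 -1.   ] tilt 0.36053255674550616 az -88.05018779945419 0.4107462321587518
```

Call:
carry_out(
  steps=[
    [[6,-4.7,-5],0],
    [[6,-4.7,-5],0],
    [[6,-4.7,-5],0],
    [[6,-4.7,-5],0],
    [[6,-4.7,-5],0],
  ],
)

```text
time_s: 6.55
tcp_pos: [0.9037, 0.1566, 0.2729]
ee_rot: [[0.881, -0.471, 0.042], [-0.471, -0.882, -0.001], [0.037, -0.019, -0.999]]
wrist_force: [-0.2, -1.3, -3.6]
gripper_width: 0.409
```

```bash
cat >> h.py <<'E'
def st():
    s=r.sense();R=s['ee_rot'];z=R[:,2];print(s['time_s'],s['tcp_pos'].round(4),s['joints'].round(1),z.round(3),'tilt',np.degrees(np.arccos(-z[2])).round(2),'az',np.degrees(np.arctan2(z[1],z[0])).round(1),s['gripper_width'].round(3),s['wrist_force'].round(1));return s
E
python3 -c "
from h import *
st()"
```

```text
Traceback (most recent call last):
  File "h.py", line 14, in st
    s=r.sense();R=s['ee_rot'];z=R[:,2];print(s['time_s'],s['tcp_pos'].round(4),s['joints'].round(1),z.round(3),'tilt',np.degrees(np.arccos(-z[2])).round(2),'az',np.degrees(np.arctan2(z[1],z[0])).round(1),s['gripper_width'].round(3),s['wrist_force'].round(1));return s
                                                                                                                                                                                                            ^^^^^^^^^^^^^^^^^^^^^^^^
AttributeError: 'float' object has no attribute 'round'
```

Call:
carry_out(
  steps=[
    [[20,-15,-10],0],
    [[20,-15,-10],0],
    [[20,-15,-10],0],
    [[20,-15,-10],0],
    [[20,-15,-10],0],
  ],
)

```text
time_s: 7.05
tcp_pos: [0.9157, 0.156, 0.2742]
ee_rot: [[0.879, -0.469, 0.081], [-0.471, -0.882, 0.004], [0.069, -0.042, -0.997]]
wrist_force: [-0.0, -0.3, -3.5]
gripper_width: 0.407
```

```bash
sed -i "s/s\['gripper_width'\].round(3)/round(s['gripper_width'],3)/" h.py
python3 -c "
from h import *
st()"
```

```text
7.05 [0.9157 0.156  0.2742] [  20.    61.    80.7    1.4 -105.2   42.3] [ 0.081  0.004 -0.997] tilt 4.63 az 2.9 0.407 [-0.  -0.3 -3.5]
```

Call:
carry_out(
  steps=[
    [[30,-24,-5],0],
    [[30,-24,-5],0],
  ],
)

```text
time_s: 7.25
tcp_pos: [0.9339, 0.1605, 0.2605]
ee_rot: [[0.876, -0.467, 0.119], [-0.472, -0.882, 0.009], [0.101, -0.064, -0.993]]
wrist_force: [-0.5, -0.1, -4.1]
gripper_width: 0.412
```

Call:
carry_out(
  steps=[
    [[30,-24,-5],0],
    [[30,-24,-5],0],
  ],
)

```text
time_s: 7.45
tcp_pos: [0.9503, 0.1647, 0.2499]
ee_rot: [[0.872, -0.464, 0.156], [-0.472, -0.882, 0.013], [0.131, -0.085, -0.988]]
wrist_force: [-0.3, -0.1, -3.7]
gripper_width: 0.413
```

Call:
carry_out(
  steps=[
    [[20,-15,-20],0],
    [[20,-15,-20],0],
  ],
)

```text
time_s: 7.65
tcp_pos: [0.945, 0.1627, 0.2891]
ee_rot: [[0.866, -0.461, 0.192], [-0.472, -0.881, 0.016], [0.162, -0.105, -0.981]]
wrist_force: [-1.5, 0.1, -1.8]
gripper_width: 0.41
```

Call:
carry_out(
  steps=[
    [[20,-15,-20],0],
    [[20,-15,-20],0],
    [[20,-15,-20],0],
    [[20,-15,-20],0],
  ],
)

```text
time_s: 8.05
tcp_pos: [0.9274, 0.1591, 0.3504]
ee_rot: [[0.859, -0.456, 0.232], [-0.473, -0.881, 0.021], [0.194, -0.128, -0.973]]
wrist_force: [0.4, -0.0, -3.3]
gripper_width: 0.407
```

```bash
cat > fit.py <<'E'
from h import *
from scipy.optimize import least_squares
A={'scene':np.array([[325,160],[152,131],[75,188],[277,213]])/3.333+[144,151],
   'side':(np.array([[477,182],[597,280],[738,175],[605,82]])-[400,0])/3.333+[248,153]}
L=[[-.09,.1],[-.09,-.1],[.09,-.1],[.09,.1]]
def fr(p):
  x,y,z,w,t=p;c=np.array([x,y,z]);X=np.array([np.cos(w)*np.cos(t),np.sin(w)*np.cos(t),np.sin(t)]);Y=np.array([-np.sin(w),np.cos(w),0]);return c,X,Y
def res(p):
  c,X,Y=fr(p);e=[]
  for k in A:
    for l,u in zip(L,A[k]): e+=list(proj(k,c+l[0]*X+l[1]*Y)-u)
  e+=list((c-[.6292,-.1530,.0787])/.0025); e+=[(c[2]-.09*np.sin(p[4])-.048)/.001]
  return e
import h
_p=h.proj
s=least_squares(res,[.629,-.153,.079,.17,.35],loss='soft_l1',diff_step=1e-3)
c,X,Y=fr(s.x);print(c.round(4),'yaw,tilt',np.degrees(s.x[3:]).round(2),'n',np.cross(X,Y).round(4));print(np.round(s.fun,1))
E
python3 fit.py
```

```text
[ 0.6286 -0.154   0.0764] yaw,tilt [ 9.74 19.23] n [-0.3246 -0.0557  0.9442]
[ 0.2 -1.8 -1.3 -1.9 -2.8 -0.2 -2.6  3.1 -1.7 -2.8 -0.5  0.9  0.8 -0.7
 -0.1 -1.2 -0.2 -0.4 -0.9 -1.2]
```

Call:
carry_out(
  steps=[
    [[-12.4,-10.4,1],0],
    [[-12.4,-10.4,1],0],
    [[-12.4,-10.4,1],0],
    [[-12.4,-10.4,1],0],
    [[-12.4,-10.4,1],0],
  ],
)

```text
time_s: 8.55
tcp_pos: [0.869, 0.3138, 0.3302]
ee_rot: [[0.862, -0.452, 0.232], [-0.469, -0.883, 0.023], [0.194, -0.129, -0.973]]
wrist_force: [0.7, -0.9, -4.4]
gripper_width: 0.408
```

Call:
carry_out(
  steps=[
    [[20,-22,-5],0],
    [[20,-22,-5],0],
    [[20,-22,-5],0],
  ],
)

```text
time_s: 8.85
tcp_pos: [0.9049, 0.3231, 0.3281]
ee_rot: [[0.856, -0.448, 0.258], [-0.47, -0.882, 0.029], [0.214, -0.146, -0.966]]
wrist_force: [1.8, 0.5, -5.9]
gripper_width: 0.411
```

Call:
carry_out(
  steps=[
    [[20,-22,-10],0],
    [[20,-22,-10],0],
    [[20,-22,-10],0],
  ],
)

```text
time_s: 9.15
tcp_pos: [0.9074, 0.3262, 0.3503]
ee_rot: [[0.847, -0.44, 0.298], [-0.472, -0.88, 0.042], [0.244, -0.176, -0.954]]
wrist_force: [-0.3, 0.2, -3.8]
gripper_width: 0.406
```

```bash
python3 -c "
from h import *
st()"
```

```text
9.15 [0.9074 0.3262 0.3503] [ 31.5  57.9  80.7   6.9 -96.6  32.5] [ 0.298  0.042 -0.954] tilt 17.53 az 8.0 0.406 [-0.3  0.2 -3.8]
```

Call:
carry_out(
  steps=[
    [[20,-22,-10],0],
    [[20,-22,-10],0],
  ],
)

```text
time_s: 9.35
tcp_pos: [0.9127, 0.3302, 0.3659]
ee_rot: [[0.837, -0.431, 0.337], [-0.474, -0.879, 0.054], [0.273, -0.205, -0.94]]
wrist_force: [-1.2, -0.7, -3.2]
gripper_width: 0.418
```

```bash
cat >> h.py <<'E'
def go(t):
    s=st();print('shift cm',(s['ee_rot'].T@(np.array(t)-s['tcp_pos'])*100).round(2))
E
python3 -c "
from h import *
go([.471,-.181,.24])"
```

```text
9.35 [0.9127 0.3302 0.3659] [ 31.7  57.2  80.7   7.6 -94.9  32.4] [ 0.337  0.054 -0.94 ] tilt 19.98 az 9.1 0.418 [-1.2 -0.7 -3.2]
shift cm [-16.17  66.54  -5.84]
```

Call:
carry_out(
  steps=[
    [[-16,66.5,-5.8],-39],
    [[-16,66.5,-5.8],-39],
    [[-16,66.5,-5.8],-39],
    [[-16,66.5,-5.8],-39],
    [[-16,66.5,-5.8],-39],
    [[-16,66.5,-5.8],-39],
    [[-16,66.5,-5.8],-39],
    [[-16,66.5,-5.8],-39],
    [[-16,66.5,-5.8],-39],
    [[-16,66.5,-5.8],-39],
    [[-16,66.5,-5.8],-39],
    [[-16,66.5,-5.8],-39],
    [[-16,66.5,-5.8],-39],
    [[-16,66.5,-5.8],-39],
    [[-16,66.5,-5.8],-39],
    [[-16,66.5,-5.8],-39],
    [[-16,66.5,-5.8],-39],
    [[-16,66.5,-5.8],-39],
    [[-16,66.5,-5.8],-39],
  ],
)

```text
time_s: 11.25
tcp_pos: [0.4739, -0.1806, 0.2413]
ee_rot: [[0.921, 0.194, 0.339], [0.186, -0.981, 0.054], [0.343, 0.013, -0.939]]
wrist_force: [0.3, 0.2, -3.4]
gripper_width: 0.414
```

```bash
python3 -c "
from h import *
st();save('wrist','g')
for d in r.place_of('wrist','old_label')[:2]: print(d['centre'],d['confidence'],proj('wrist',d['centre']))
print('fit label px',proj('wrist',[.6286,-.154,.0764]))"
```

```text
11.25 [ 0.4739 -0.1806  0.2413] [ -5.8   1.4 -23.6  -7.1 -45.7 111.2] [ 0.339  0.054 -0.939] tilt 20.1 az 9.1 0.414 [ 0.3  0.2 -3.4]
fit label px [257.4 103.5]
```

View pics/g.png

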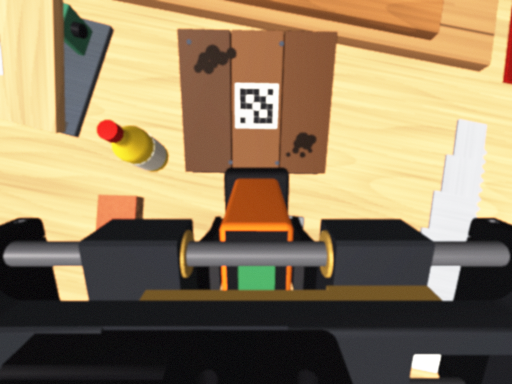

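The picture shows the dark board with its label at (257,105), nearly square to the camera, and the scanner held straight. I'll refine the board pose with PnP on the label and board corners.

```bash
python3 - <<'E'
from h import *
im=cv2.imread('pics/g.png');g=cv2.cvtColor(im,cv2.COLOR_BGR2GRAY)
sub=g[70:145,222:292];h=cv2.cvtColor(im,cv2.COLOR_BGR2HSV)[70:145,222:292]
w=((h[...,1]<90)&(h[...,2]>50)).astype(np.uint8)
w=cv2.morphologyEx(w,cv2.MORPH_CLOSE,np.ones((9,9)))
c=max(cv2.findContours(w,0,2)[0],key=cv2.contourArea);R=cv2.minAreaRect(c);print(R)
ap=cv2.approxPolyDP(c,4,True)[:,0]+[222,70];print(ap.tolist())
# board corner refinement
bc=np.array([[179,30],[337,31],[328,173],[186,172]],np.float32).reshape(-1,1,2)
cr=cv2.cornerSubPix(g,bc.copy(),(4,4),(-1,-1),(3,50,.01))[:,0];print(cr.tolist())
k=r.calibration('wrist');K=np.array(k['camera_matrix']);W=np.array(k['world_from_camera'])
# order: high+y, high-y, low-y, low+y
O=np.array([[.09,.1,0],[.09,-.1,0],[-.09,-.1,0],[-.09,.1,0]])
lb=np.array(sorted(ap.tolist(),key=lambda p:p[1]));
for nm,pts in [('board',cr)]:
  ok,rv,tv=cv2.solvePnP(O,pts.astype(float),K,None);M=cv2.Rodrigues(rv)[0]
  F=np.diag([1,-1,-1]);Rw=W[:3,:3]@F@M;tw=W[:3,:3]@F@tv[:,0]+W[:3,3]
  pr=cv2.projectPoints(O,rv,tv,K,None)[0][:,0]
  print(nm,tw.round(4),'n',Rw[:,2].round(4),'yaw',np.degrees(np.arctan2(Rw[1,0],Rw[0,0])),'tilt',np.degrees(np.arccos(Rw[2,2])),(pr-pts).round(1).tolist())
ctr=ap.mean(0) if len(ap)==4 else np.array(R[0])+[222,70];print('label ctr',ctr)
o,d=ray('wrist',ctr);n=Rw[:,2]
for q in (tw,np.array([.6286,-.154,.0764])): print((o+d*((q-o)@n)/(d@n)).round(4))
E
```

```text
((34.499996185302734, 34.999996185302734), (44.99999237060547, 45.99999237060547), -0.0)
[[235, 82], [235, 128], [276, 128], [278, 83]]
[[177.04531860351562, 28.587099075317383], [336.0461120605469, 31.282196044921875], [324.18682861328125, 172.79934692382812], [185.41934204101562, 171.0684814453125]]
board [ 0.6267 -0.1522  0.0728] n [-0.3464 -0.0613  0.9361] yaw 10.605420587616061 tilt 20.59530948277163 [[-0.3, 0.3], [0.3, 0.3], [0.3, -0.4], [-0.3, -0.4]]
label ctr [256.   105.25]
[ 0.6273 -0.1524  0.073 ]
[ 0.6262 -0.1526  0.0756]
```

Call:
carry_out(
  steps=[
    [[3,0,1],0],
    [[6,0,2],0],
    [[8,0,4],0],
    [[9,0,6],0],
    [[9,0,7.4],0],
    [[9,0.1,8.1],0],
    [[9,0.1,8.1],0],
    [[9,0.1,8.1],0],
  ],
)

```text
time_s: 12.15
tcp_pos: [0.5838, -0.1605, 0.1958]
ee_rot: [[0.921, 0.194, 0.339], [0.186, -0.981, 0.054], [0.343, 0.013, -0.939]]
wrist_force: [-0.3, 0.1, -3.3]
gripper_width: 0.414
```

```bash
python3 - <<'E'
from h import *
s=st();u=s['ee_rot'][:,2];w=s['tcp_pos']+u*.0768
for l,n in (((.6273,-.1525,.073),(-.3464,-.0613,.9361)),((.6286,-.154,.0764),(-.3246,-.0557,.9442))):
  l=np.array(l);n=np.array(n);D=(l-w)@n/(u@n);print('dist',D.round(4),'hit off',(w+u*D-l).round(4),'ang',np.degrees(np.arccos(-u@n)).round(2))
a=np.array(r.capture('scene'))[:,:,::-1];b=np.array(r.capture('side'))[:,:,::-1]
o=[]
for c,i in(('scene',a),('side',b)):
  p=proj(c,[.61,-.155,.14]).astype(int);o.append(cv2.resize(i[p[1]-55:p[1]+45,p[0]-50:p[0]+50],(400,400),interpolation=cv2.INTER_CUBIC))
cv2.imwrite('pics/k.png',np.hstack(o))
E
```

```text
12.15 [ 0.5838 -0.1605  0.1958] [ -2.2  13.3 -16.9  -5.9 -40.2 107.3] [ 0.339  0.054 -0.939] tilt 20.05 az 9.1 0.414 [-0.3  0.1 -3.3]
dist 0.0537 hit off [ 0.0007 -0.0009  0.0002] ang 0.54
dist 0.0508 hit off [-0.0016  0.0004 -0.0005] ang 0.89
```

View pics/k.png

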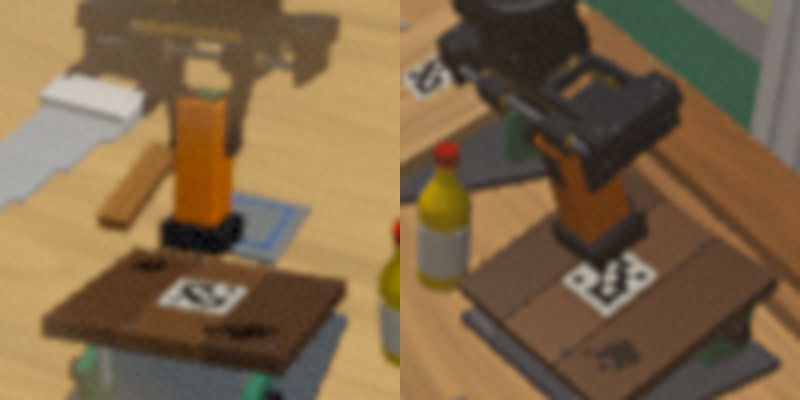

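The scanner hangs squarely over the label with a clear gap of about 5 cm. I'll hold here for 2 s, then back off along the tool axis.

Call:
carry_out(
  steps=[
    [[0,0,0.1],0],
    [[0,0,0.1],0],
    [[0,0,0.1],0],
    [[0,0,0.1],0],
    [[0,0,0.1],0],
    [[0,0,0.1],0],
    [[0,0,0.1],0],
    [[0,0,0.1],0],
    [[0,0,0.1],0],
    [[0,0,0.1],0],
    [[0,0,0.1],0],
    [[0,0,0.1],0],
    [[0,0,0.1],0],
    [[0,0,0.1],0],
    [[0,0,0.1],0],
    [[0,0,0.1],0],
    [[0,0,0.1],0],
    [[0,0,0.1],0],
    [[0,0,0.1],0],
    [[0,0,0.1],0],
  ],
)

```text
time_s: 14.25
tcp_pos: [0.5844, -0.1605, 0.1956]
ee_rot: [[0.92, 0.194, 0.34], [0.186, -0.981, 0.054], [0.344, 0.013, -0.939]]
wrist_force: [-0.3, 0.4, -2.8]
gripper_width: 0.408
```

Call:
carry_out(
  steps=[
    [[-1,0,-4],0],
    [[-2,0,-8],0],
    [[-4,0,-12],0],
    [[-4,0,-12],0],
  ],
)

```text
time_s: 14.65
tcp_pos: [0.5064, -0.1756, 0.3011]
ee_rot: [[0.917, 0.193, 0.35], [0.187, -0.981, 0.052], [0.353, 0.018, -0.935]]
wrist_force: [0.5, 0.8, -2.7]
gripper_width: 0.413
```

```bash
python3 -c "
from h import *
s=st();print(s['ee_rot'].round(3))"
```

```text
14.65 [ 0.5064 -0.1756  0.3011] [ -4.6   1.4 -15.5  -5.7 -53.  108.5] [ 0.35   0.052 -0.935] tilt 20.73 az 8.4 0.413 [ 0.5  0.8 -2.7]
[[ 0.917  0.193  0.35 ]
 [ 0.187 -0.981  0.052]
 [ 0.353  0.018 -0.935]]
```

Call:
carry_out(
  steps=[
    [[-7,-25.6,-3.2],0],
    [[-7,-25.6,-3.2],0],
    [[-7,-25.6,-3.2],0],
    [[-7,-25.6,-3.2],0],
    [[-7,-25.6,-3.2],0],
    [[-7,-25.6,-3.2],0],
    [[-7,-25.6,-3.2],0],
    [[-11,-25.6,-4.5],0],
    [[-16,-25.8,-6.5],0],
    [[-20,-26,-8],0],
  ],
)

```text
time_s: 15.65
tcp_pos: [0.2729, 0.0473, 0.302]
ee_rot: [[0.922, 0.191, 0.336], [0.186, -0.981, 0.048], [0.339, 0.018, -0.941]]
wrist_force: [-1.8, 1.7, -2.9]
gripper_width: 0.413
```

```bash
python3 -c "
from h import *
s=st();print(s['ee_rot'].round(3))"
```

```text
15.65 [0.2729 0.0473 0.302 ] [ 72.  -37.1 -46.8  18.7 -72.2  24.7] [ 0.336  0.048 -0.941] tilt 19.86 az 8.1 0.413 [-1.8  1.7 -2.9]
[[ 0.922  0.191  0.336]
 [ 0.186 -0.981  0.048]
 [ 0.339  0.018 -0.941]]
```

Inward at this height leaves the orientation unchanged. I'll fit a kinematic model to the recorded joint/pose samples, so the return to upright can be planned offline.

```bash
cat > kin.py <<'E'
import numpy as np
from scipy.optimize import least_squares
from scipy.spatial.transform import Rotation as Ro
S=[([90.963,22.042,.453,0,-68.411,-14.817],[.1496,.6068,.2226]),([43.1,5.8,-15.5,0,-68.6,33.1],[.4380,.1910,.2624]),
([42.8,5.1,-10.6,.1,-73.6,19],[.4468,.1950,.3037]),([20,61.8,79.7,.4,-108.1,42],[.8991,.1555,.2524]),([20,61,80.7,1.4,-105.2,42.3],[.9157,.156,.2742]),
([31.5,57.9,80.7,6.9,-96.6,32.5],[.9074,.3262,.3503]),([31.7,57.2,80.7,7.6,-94.9,32.4],[.9127,.3302,.3659]),([-5.8,1.4,-23.6,-7.1,-45.7,111.2],[.4739,-.1806,.2413]),
([-2.2,13.3,-16.9,-5.9,-40.2,107.3],[.5838,-.1605,.1958]),([-4.6,1.4,-15.5,-5.7,-53,108.5],[.5064,-.1756,.3011]),([72,-37.1,-46.8,18.7,-72.2,24.7],[.2729,.0473,.3020])]
Z=[[0,0,-1],[0,0,-1],[.012,.007,-1],[0,-.006,-1],[.081,.004,-.997],[.298,.042,-.954],[.337,.054,-.94],[.339,.054,-.939],[.339,.054,-.939],[.35,.052,-.935],[.336,.048,-.941]]
sg=[1,1]
def fk(q,p):
  a,H,L1,b,L2,lat,Lt,j0=p; q=np.radians(q)
  A=Ro.from_euler('z',q[0]+j0)
  B=A*Ro.from_euler('y',q[1]);C=B*Ro.from_euler('y',-q[2]);D=C*Ro.from_euler('x',sg[0]*q[3]);E=D*Ro.from_euler('y',-q[4])
  x=A.apply([a,lat,H])+B.apply([0,0,L1])+C.apply([L2,0,b])+E.apply([Lt,0,0])
  return x,E,D
def res(p):
  e=[]
  for (q,t),z in zip(S,Z):
    x,E,_=fk(q,p);e+=list((x-t)/.003)+list((E.apply([1,0,0])-z)/.02)
  return e
best=None
for s in (1,-1):
  sg[0]=s
  f=least_squares(res,[0,.4,.4,.02,.4,-.1,.2,-.1],loss='soft_l1')
  if best is None or f.cost<best[0]: best=(f.cost,s,f.x,f.fun)
sg[0]=best[1];P=best[2]
if __name__=='__main__':
  print(best[0],best[1],P.round(4));print(np.round(best[3].reshape(-1,6),1))
E
python3 kin.py
```

```text
34.33297367041883 -1 [-0.0187  0.158   0.5567 -0.0059  0.4467 -0.1569  0.2865 -0.0036]
[[ -0.2  -0.5  -1.6   0.   -0.   -0. ]
 [ -0.    0.6  -1.6   0.1   0.1   0. ]
 [  0.1   0.8  -1.4  -0.1   0.    0. ]
 [ -0.2  -0.3   4.6  -0.1  -0.1   0. ]
 [ -0.4  -0.2   4.4   0.    0.    0. ]
 [  0.1   0.7  -0.7   0.   -0.    0. ]
 [  0.1   0.3  -0.9   0.   -0.1   0. ]
 [  0.7  -0.6   3.4   0.1  -0.    0. ]
 [ -0.3  -0.6   1.7   0.   -0.1  -0. ]
 [ -0.   -0.5   3.3   0.   -0.1  -0. ]
 [ -0.3  -0.8 -16.8   0.   -0.1   0. ]]
```

```bash
sed -i 's/a,H,L1,b,L2,lat,Lt,j0=p/a,H,L1,b,L2,lat,Lt,j0,b1=p/; s/\[0,0,L1\]/[b1,0,L1]/; s/,-.1,.2,-.1\]/,-.1,.2,-.1,0]/' kin.py; python3 kin.py | head -4
cat > sim.py <<'E'
from kin import *
lo=np.array([-179.83,-69.29,-61.27,-181.25,-171.15]);hi=np.array([179.83,118.12,80.66,117.63,-9.14])
def ik(t,z,q0,w):
  def f(q):
    x,E,_=fk(np.append(q,0),P);return np.r_[x-t,(E.apply([1,0,0])-z)*w]*100
  s=least_squares(f,np.clip(q0,lo+.01,hi-.01),bounds=(lo,hi));x,E,_=fk(np.append(s.x,0),P);return s.x,x,E.apply([1,0,0])
if __name__=='__main__':
  z=np.array([.337,.05,-.94])
  for w in (.3,1):
   print('outer',ik(np.array([1.1,.2,.35]),np.array([0,0,-1]),np.array([20,60,79,0,-105]),w)[2].round(3))
   for az in (-20,10,40,70):
    for rr in (.3,.2,.1):
     for h in (.15,.3,.5):
      t=[rr*np.cos(np.radians(az)),rr*np.sin(np.radians(az)),h]
      q,x,zz=ik(np.array(t),z,np.array([az+25,-10,-30,0,-50]),w)
      if np.linalg.norm(zz-z)>.02: print(w,az,rr,h,q.round(0),x.round(2),(zz-z).round(3))
E
python3 sim.py
```

```text
28.308626048438686 -1 [-0.0865  0.203   0.5575 -0.033   0.4839 -0.1567  0.2861 -0.0035  0.044 ]
[[-0.3 -1.2 -4.7 -0.  -0.  -0. ]
 [ 0.2  0.8 -0.6  0.1  0.1  0. ]
 [ 1.2  1.9  0.6 -0.1  0.   0. ]
outer [ 0.369  0.067 -0.927]
0.3 -20 0.2 0.15 [ 29. -33. -61.   4. -45.] [ 0.2  -0.08  0.16] [-0.06   0.045 -0.016]
0.3 -20 0.2 0.3 [ 48. -50. -49.  10. -76.] [ 0.2  -0.08  0.3 ] [-0.038  0.039 -0.01 ]
0.3 -20 0.2 0.5 [ 48. -46. -24.   9. -96.] [ 0.2  -0.08  0.5 ] [-0.038  0.039 -0.01 ]
0.3 -20 0.1 0.15 [ -6. -37. -61. -18. -52.] [ 0.1  -0.1   0.18] [-0.058  0.173  0.006]
0.3 -20 0.1 0.3 [  0. -50. -50. -14. -71.] [ 0.09 -0.09  0.3 ] [-0.008  0.177  0.023]
0.3 -20 0.1 0.5 [  0. -47. -25. -13. -92.] [ 0.09 -0.09  0.5 ] [-0.008  0.177  0.023]
0.3 10 0.2 0.15 [ 86. -36. -61.  15. -63.] [0.23 0.04 0.17] [-0.101 -0.02  -0.031]
0.3 10 0.2 0.3 [102. -50. -48.  15. -93.] [0.23 0.04 0.3 ] [-0.085 -0.018 -0.027]
0.3 10 0.2 0.5 [ 102.  -46.  -24.   16. -113.] [0.23 0.04 0.5 ] [-0.085 -0.018 -0.027]
0.3 10 0.1 0.15 [119. -42. -61.   4. -79.] [0.16 0.07 0.17] [-0.21  -0.149 -0.047]
0.3 10 0.1 0.3 [ 160.  
[... 1250 characters left out ...]
0.19] [-0.024 -0.033 -0.009]
1 10 0.1 0.3 [ 155.  -50.  -49.    9. -107.] [0.16 0.15 0.3 ] [-0.015 -0.037 -0.007]
1 10 0.1 0.5 [ 155.  -46.  -24.   11. -128.] [0.16 0.15 0.5 ] [-0.015 -0.036 -0.007]
1 40 0.1 0.15 [180. -38. -61.   1. -87.] [0.06 0.16 0.18] [ 0.001 -0.028 -0.001]
1 40 0.1 0.3 [ 180.  -47.  -49.    1. -108.] [0.08 0.16 0.3 ] [ 0.    -0.028 -0.001]
1 40 0.1 0.5 [ 180.  -44.  -24.    2. -130.] [0.08 0.16 0.5 ] [ 0.    -0.028 -0.001]
1 70 0.1 0.15 [180. -30. -61.   2. -78.] [0.03 0.17 0.16] [ 0.001 -0.021 -0.001]
1 70 0.1 0.3 [ 180.  -40.  -47.    2. -103.] [0.03 0.17 0.3 ] [ 0.    -0.02  -0.001]
1 70 0.1 0.5 [ 180.  -40.  -23.    2. -127.] [0.03 0.17 0.5 ] [ 0.    -0.02  -0.001]
```

```bash
python3 - <<'E'
from h import *
s=st();R=s['ee_rot'];p=s['tcp_pos']
for t in ([.33,-.2,.4],[0,-.42,.45]): print((R.T@(np.array(t)-p)*100).round(1))
o=[]
for c in ('scene','side'):
  im=cv2.imread(f'pics/e_{c}.png').copy()
  for t in ([0,-.42,.45],[-.4,-.2,.45],[-.85,-.16,.4],[-.95,-.18,.4],[-.95,-.18,0]):
    u=proj(c,t);print(c,t,u)
    cv2.circle(im,(int(u[0]),int(u[1])),3,(0,0,255),-1)
  o.append(im)
cv2.imwrite('pics/m.png',cv2.resize(np.hstack(o),(800,300)))
E
```

```text
15.65 [0.2729 0.0473 0.302 ] [ 72.  -37.1 -46.8  18.7 -72.2  24.7] [ 0.336  0.048 -0.941] tilt 19.86 az 8.1 0.413 [-1.8  1.7 -2.9]
[ 4.  25.5 -8.5]
[-28.8  40.9 -25.3]
scene [0, -0.42, 0.45] [218.8  24.5]
scene [-0.4, -0.2, 0.45] [301.1   8.1]
scene [-0.85, -0.16, 0.4] [333.1   1.3]
scene [-0.95, -0.18, 0.4] [334.2  -2.4]
scene [-0.95, -0.18, 0] [326.5  65.3]
side [0, -0.42, 0.45] [ 65.9 195.6]
side [-0.4, -0.2, 0.45] [-187.2  177.5]
side [-0.85, -0.16, 0.4] [-547.4  253.7]
side [-0.95, -0.18, 0.4] [-688.2  283.2]
side [-0.95, -0.18, 0] [-384.6  419.9]
```

View pics/m.png

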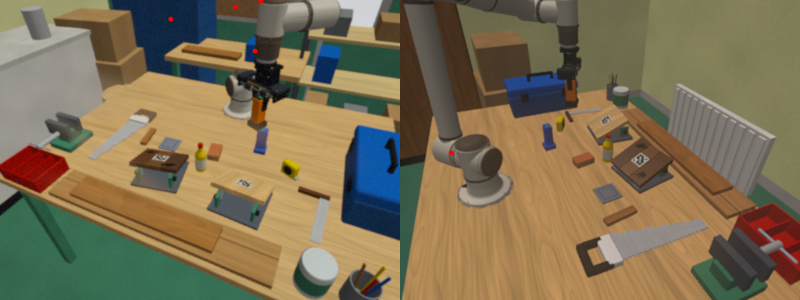

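Call:
carry_out(
  steps=[
    [[1,8,-3],8],
    [[2,13,-5],16],
    [[3,18,-7],24.5],
    [[4,23,-8.5],33],
    [[1,26,-10.5],41.5],
    [[-3,28.5,-12],50],
    [[-7,30,-14],58],
    [[-11,32,-16],66],
    [[-15,34,-18],74],
    [[-19,36,-20],82],
    [[-23,38,-22],90],
    [[-27,40,-24],98],
    [[-28.8,41,-25.3],106],
    [[-28.8,41,-25.3],110],
  ],
)

```text
time_s: 17.05
tcp_pos: [0.0368, -0.3901, 0.4413]
ee_rot: [[0.06, -0.94, 0.337], [-0.998, -0.047, 0.046], [-0.027, -0.339, -0.941]]
wrist_force: [1.7, -1.1, -2.5]
gripper_width: 0.414
```

```bash
python3 - <<'E'
from h import *
s=st();R=s['ee_rot'];p=s['tcp_pos']
for t in ([-.4,-.25,.5],[-.8,-.15,.5]): print((R.T@(np.array(t)-p)*100).round(1))
E
```

```text
17.05 [ 0.0368 -0.3901  0.4413] [-77.8  -4.5   3.6 -19.9 -96.1  78.5] [ 0.337  0.046 -0.941] tilt 19.86 az 7.7 0.414 [ 1.7 -1.1 -2.5]
[-16.8  38.4 -19.6]
[-29.1  75.5 -32.6]
```

Call:
carry_out(
  steps=[
    [[-2,4,-2],8],
    [[-4,8.5,-4.5],16],
    [[-6,13,-6.5],24],
    [[-8,17.5,-9],32],
    [[-10,22,-11],40],
    [[-12,26,-13.5],48],
    [[-14,31,-16],56],
    [[-16,35,-18],60],
    [[-17,38.4,-19.6],60],
    [[-18.5,43,-21.3],60],
    [[-20,47.5,-23],60],
    [[-21.5,52,-24.7],60],
    [[-23,56.5,-26.4],60],
    [[-24.5,61,-28],60],
    [[-26,66,-29.5],60],
    [[-27.5,71,-31],60],
    [[-29,75.5,-32.6],60],
    [[-29,75.5,-32.6],60],
  ],
)

```text
time_s: 18.85
tcp_pos: [-0.7004, -0.1419, 0.4433]
ee_rot: [[-0.791, -0.522, 0.318], [-0.538, 0.842, 0.043], [-0.29, -0.137, -0.947]]
wrist_force: [0.2, 0.0, -3.1]
gripper_width: 0.417
```

```bash
python3 - <<'E'
from h import *
s=st();R=s['ee_rot'];p=s['tcp_pos']
a=np.radians(190.5)
for h in (0,.15): print((R.T@(np.array([.25*np.cos(a),.25*np.sin(a),h]))*100).round(1))
E
```

```text
18.85 [-0.7004 -0.1419  0.4433] [-157.8   49.1   80.6   -7.1 -139.4   96. ] [ 0.318  0.043 -0.947] tilt 18.74 az 7.7 0.417 [ 0.2  0.  -3.1]
[21.9  9.  -8. ]
[ 17.5   6.9 -22.2]
```

Call:
carry_out(
  steps=[
    [[22,9,-10],0],
    [[22,9,-10],0],
  ],
)

```text
time_s: 19.05
tcp_pos: [-0.7291, -0.1465, 0.4096]
ee_rot: [[-0.799, -0.524, 0.294], [-0.538, 0.842, 0.039], [-0.268, -0.127, -0.955]]
wrist_force: [0.3, -0.2, -3.2]
gripper_width: 0.411
```

Call:
carry_out(
  steps=[
    [[22,9,-10],0],
    [[22,9,-10],0],
  ],
)

```text
time_s: 19.25
tcp_pos: [-0.7556, -0.151, 0.3772]
ee_rot: [[-0.806, -0.528, 0.269], [-0.539, 0.841, 0.035], [-0.245, -0.117, -0.963]]
wrist_force: [0.3, -0.3, -2.9]
gripper_width: 0.411
```

Call:
carry_out(
  steps=[
    [[22,9,-10],0],
    [[22,9,-10],0],
  ],
)

```text
time_s: 19.45
tcp_pos: [-0.779, -0.1546, 0.349]
ee_rot: [[-0.812, -0.531, 0.242], [-0.541, 0.841, 0.031], [-0.22, -0.105, -0.97]]
wrist_force: [-0.2, -0.3, -2.3]
gripper_width: 0.41
```

Call:
carry_out(
  steps=[
    [[22,9,-8],0],
    [[22,9,-8],0],
  ],
)

```text
time_s: 19.65
tcp_pos: [-0.8026, -0.1582, 0.3193]
ee_rot: [[-0.818, -0.534, 0.214], [-0.542, 0.84, 0.028], [-0.194, -0.093, -0.977]]
wrist_force: [2.0, 0.4, -3.0]
gripper_width: 0.416
```

Call:
carry_out(
  steps=[
    [[15,6,-25],0],
    [[15,6,-25],0],
  ],
)

```text
time_s: 19.85
tcp_pos: [-0.7967, -0.1557, 0.3462]
ee_rot: [[-0.823, -0.537, 0.184], [-0.542, 0.84, 0.025], [-0.168, -0.079, -0.983]]
wrist_force: [-1.1, 1.4, -0.0]
gripper_width: 0.409
```

Call:
carry_out(
  steps=[
    [[15,6,-25],0],
    [[15,6,-25],0],
  ],
)

```text
time_s: 20.05
tcp_pos: [-0.7899, -0.1534, 0.3753]
ee_rot: [[-0.829, -0.539, 0.149], [-0.543, 0.84, 0.021], [-0.136, -0.063, -0.989]]
wrist_force: [0.6, 0.4, -2.7]
gripper_width: 0.412
```

Call:
carry_out(
  steps=[
    [[20,8,-18],0],
    [[20,8,-18],0],
  ],
)

```text
time_s: 20.25
tcp_pos: [-0.7982, -0.155, 0.3786]
ee_rot: [[-0.833, -0.542, 0.113], [-0.543, 0.839, 0.015], [-0.103, -0.048, -0.994]]
wrist_force: [-0.4, 0.5, -3.7]
gripper_width: 0.413
```

Call:
carry_out(
  steps=[
    [[20,8,-18],0],
    [[20,8,-18],0],
  ],
)

```text
time_s: 20.45
tcp_pos: [-0.8053, -0.1561, 0.3832]
ee_rot: [[-0.836, -0.543, 0.079], [-0.544, 0.839, 0.011], [-0.072, -0.033, -0.997]]
wrist_force: [0.1, 0.5, -3.0]
gripper_width: 0.412
```

Call:
carry_out(
  steps=[
    [[20,8,-18],0],
    [[20,8,-18],0],
  ],
)

```text
time_s: 20.65
tcp_pos: [-0.8104, -0.157, 0.3914]
ee_rot: [[-0.838, -0.544, 0.044], [-0.544, 0.839, 0.007], [-0.041, -0.018, -0.999]]
wrist_force: [-0.6, 0.0, -2.6]
gripper_width: 0.413
```

Call:
carry_out(
  steps=[
    [[20,8,-18],0],
    [[20,8,-18],0],
  ],
)

```text
time_s: 20.85
tcp_pos: [-0.8143, -0.1578, 0.4021]
ee_rot: [[-0.839, -0.544, 0.008], [-0.544, 0.839, 0.003], [-0.009, -0.002, -1.0]]
wrist_force: [-0.5, 0.4, -2.6]
gripper_width: 0.416
```

```bash
python3 - <<'E'
from h import *
s=st();R=s['ee_rot'];p=s['tcp_pos'];print(R.round(3))
for t in ([-.35,-.3,.4],[0.,-.42,.38],[.35,-.30,.32],[.4465,-.2145,.22]): print((R.T@(np.array(t)-p)*100).round(1))
E
```

```text
20.85 [-0.8143 -0.1578  0.4021] [-157.9   52.1   80.7   -0.  -119.   100.9] [ 0.008  0.003 -1.   ] tilt 0.51 az 17.8 0.416 [-0.5  0.4 -2.6]
[[-0.839 -0.544  0.008]
 [-0.544  0.839  0.003]
 [-0.009 -0.002 -1.   ]]
[-31.2 -37.2   0.6]
[-54.  -66.3   2.8]
[-89.9 -75.3   9.2]
[-102.5  -73.3   19.3]
```

Call:
carry_out(
  steps=[
    [[-31,-37,0],0],
    [[-31,-37,0],0],
    [[-31,-37,0],0],
    [[-31,-37,0],0],
    [[-31,-37,0],0],
    [[-31,-37,0],0],
    [[-31,-37,0],0],
    [[-31,-37,0],0],
    [[-31,-37,0],0],
    [[-31,-37,0],0],
    [[-54,-66,2],0],
    [[-54,-66,2],0],
    [[-54,-66,2],0],
    [[-54,-66,2],0],
    [[-54,-66,2],0],
    [[-54,-66,2],0],
    [[-54,-66,2],0],
    [[-54,-66,2],0],
  ],
)

```text
time_s: 22.65
tcp_pos: [0.0003, -0.4174, 0.3892]
ee_rot: [[-0.838, -0.545, 0.01], [-0.545, 0.838, 0.0], [-0.008, -0.005, -1.0]]
wrist_force: [-0.7, -1.2, -2.3]
gripper_width: 0.405
```

```bash
python3 - <<'E'
from h import *
s=st();R=s['ee_rot'];p=s['tcp_pos']
for t in ([.3,-.30,.30],[.38,-.2155,.24],[.4465,-.2145,.22]): print((R.T@(np.array(t)-p)*100).round(1))
E
```

```text
22.65 [ 3.000e-04 -4.174e-01  3.892e-01] [-67.9  -3.6  -7.3  -0.5 -86.1  11. ] [ 0.01  0.   -1.  ] tilt 0.56 az 0.6 0.405 [-0.7 -1.2 -2.3]
[-31.5  -6.5   9.2]
[-42.7  -3.7  15.3]
[-48.3  -7.2  17.4]
```

Call:
carry_out(
  steps=[
    [[-60.5,-7.5,13],0],
    [[-60.5,-7.5,13],0],
    [[-60.5,-7.5,13],0],
    [[-60.5,-7.5,13],0],
    [[-60.5,-7.5,13],0],
    [[-60.5,-7.5,13],0],
    [[-60.5,-7.5,13],0],
    [[-60.5,-7.5,13],0],
    [[-60.5,-7.5,13],0],
    [[-60.5,-7.5,13],0],
    [[-60.5,-7.5,13],0],
    [[-60.5,-7.5,13],0],
    [[-60.5,-7.5,13],0],
    [[-60.5,-7.5,13],0],
    [[-60.5,-7.5,13],0],
  ],
)

```text
time_s: 24.15
tcp_pos: [0.5494, -0.15, 0.2646]
ee_rot: [[-0.838, -0.546, 0.009], [-0.546, 0.838, -0.0], [-0.008, -0.005, -1.0]]
wrist_force: [-0.4, -0.6, -2.7]
gripper_width: 0.411
```

```bash
python3 - <<'E'
from h import *
st();save('wrist','p')
for d in r.place_of('wrist','pad_top')[:1]: print(d['centre'].round(4) if hasattr(d['centre'],'round') else d['centre'],d['confidence'],proj('wrist',d['centre']))
im=cv2.imread('pics/p.png');h=cv2.cvtColor(im,cv2.COLOR_BGR2HSV)
u=proj('wrist',[.447,-.2145,.008]);print('pad px',u)
m=r.cut_out('wrist','pad_top')[0]['pixels'];c=max(cv2.findContours(m.astype(np.uint8),0,1)[0],key=cv2.contourArea)[:,0]
def at(uv,z):
  o,d=ray('wrist',uv);return (o+d*(z-o[2])/d[2])[:2]
P=np.array([at(x,.008) for x in c],np.float32)*1000;print('rect',cv2.minAreaRect(P))
E
```

```text
24.15 [ 0.5494 -0.15    0.2646] [  1.   14.8  -4.    0.  -70.7 -57.9] [ 0.009 -0.    -1.   ] tilt 0.52 az -0.1 0.411 [-0.4 -0.6 -2.7]
[0.4476, -0.2135, 0.0099] 0.76 [258.8  85.8]
pad px [258.4  85.1]
rect ((447.7547912597656, -215.03370666503906), (90.2121810913086, 90.63562774658203), 4.327506065368652)
```

View pics/p.png

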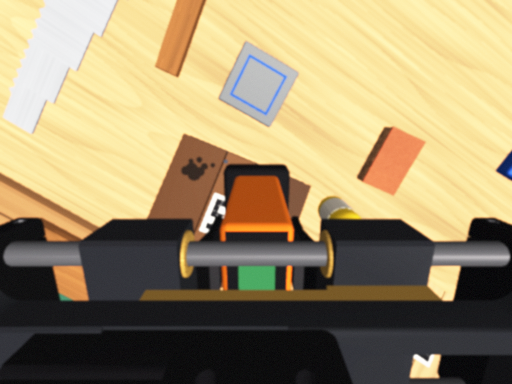

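The picture shows the pad at (258,85), measured at (0.4477, -0.215) with yaw 4.3° and sides of 90 mm, as given. Next I'll move above it, squared to it.

Call:
carry_out(
  steps=[
    [[4,0,1],8],
    [[8,0,3],16],
    [[12.1,0.1,5],24],
    [[12.1,0.1,8.5],28.8],
    [[12.1,0.1,12],28.8],
    [[12.1,0.1,14.5],28.8],
    [[12.1,0.1,15.5],28.8],
    [[12.1,0.1,15.5],28.8],
    [[12.1,0.1,15.5],28.8],
  ],
)

```text
time_s: 25.2
tcp_pos: [0.4495, -0.2164, 0.1111]
ee_rot: [[-0.997, -0.074, 0.014], [-0.074, 0.997, -0.001], [-0.014, -0.002, -1.0]]
wrist_force: [0.4, 0.5, -3.5]
gripper_width: 0.411
```

```bash
python3 -c "
from h import *
go([.4477,-.2148,.0848])
R=r.sense()['ee_rot'];print(np.degrees(np.arctan2(R[1,0],R[0,0])))"
```

```text
25.2 [ 0.4495 -0.2164  0.1111] [ -7.   16.2 -26.4  -0.1 -46.6 -78.7] [ 0.014 -0.001 -1.   ] tilt 0.81 az -4.3 0.411 [ 0.4  0.5 -3.5]
shift cm [0.21 0.18 2.63]
-175.7752557534148
```

Slow final descent, stopping about 1 mm above the expected contact.

Call:
carry_out(
  steps=[
    [[0.2,0.2,0.8],0],
    [[0.2,0.2,1.5],0],
    [[0.2,0.2,2.0],0],
    [[0.2,0.2,2.3],0],
    [[0.2,0.2,2.5],0],
    [[0.2,0.2,2.5],0],
    [[0.2,0.2,2.5],0],
    [[0.2,0.2,2.5],0],
  ],
)

```text
time_s: 26.0
tcp_pos: [0.4476, -0.2146, 0.0874]
ee_rot: [[-0.997, -0.074, 0.014], [-0.074, 0.997, -0.001], [-0.014, -0.002, -1.0]]
wrist_force: [-3.2, 2.6, 6.8]
gripper_width: 0.413
```

Call:
carry_out(
  steps=[
    [[0,0,0.1],0],
    [[0,0,0.1],0],
    [[0,0,0.1],0],
    [[0,0,0.1],0],
  ],
)

```text
time_s: 26.4
tcp_pos: [0.4476, -0.2146, 0.0874]
ee_rot: [[-0.997, -0.075, 0.014], [-0.075, 0.997, -0.002], [-0.013, -0.003, -1.0]]
wrist_force: [-3.5, 3.2, 7.9]
gripper_width: 0.411
```

Contact is about 10 N and steady. I'll open the gripper, let it settle, then rise straight up.

Call:
carry_out(
  steps=[
    [[0,0,0],0],
    [[0,0,0],0],
    [[0,0,0],0],
    [[0,0,0],0],
    [[0,0,0],0],
    [[0,0,0],0],
    [[0,0,0],0],
    [[0,0,0],0],
  ],
  gripper=1,
)

```text
time_s: 27.2
tcp_pos: [0.4476, -0.2146, 0.0874]
ee_rot: [[-0.997, -0.075, 0.014], [-0.075, 0.997, -0.002], [-0.013, -0.003, -1.0]]
wrist_force: [-0.7, 0.7, -0.2]
gripper_width: 0.982
```

Call:
carry_out(
  steps=[
    [[0,0,-1],0],
    [[0,0,-3],0],
    [[0,0,-6],0],
    [[0,0,-10],0],
    [[0,0,-14],0],
    [[0,0,-18],0],
    [[8,0,-20],0],
    [[12,0,-20],0],
    [[12,0,-20],0],
    [[12,0,-20],0],
  ],
)

```text
time_s: 28.2
tcp_pos: [0.3228, -0.2233, 0.2875]
ee_rot: [[-0.997, -0.074, 0.017], [-0.074, 0.997, -0.002], [-0.017, -0.004, -1.0]]
wrist_force: [0.6, 0.3, -0.6]
gripper_width: 0.998
```

```bash
python3 - <<'E'
from h import *
st();o=[]
for c in ('scene','side'):
  i=np.array(r.capture(c))[:,:,::-1]
  for n in ['scanner_center','old_label','glue_center','sanding']:
    for d in r.place_of(c,n)[:2]: print(c,n,np.round(d['centre'],4),round(d['confidence'],2))
  x0,y0=(150,130) if c=='scene' else (170,130)
  o.append(cv2.resize(i[y0:y0+150,x0:x0+200],(400,300),interpolation=cv2.INTER_CUBIC))
cv2.imwrite('pics/z.png',np.hstack(o))
E
```

```text
28.2 [ 0.3228 -0.2233  0.2875] [-10.7  -4.9 -22.7  -0.1 -71.2 -75.1] [ 0.017 -0.002 -1.   ] tilt 0.98 az -7.6 0.998 [ 0.6  0.3 -0.6]
scene scanner_center [0.3226 0.2017 0.0617] 0.84
scene scanner_center [ 0.4432 -0.2177  0.0731] 0.62
scene old_label [ 0.628  -0.1515  0.0782] 0.7
scene glue_center [ 0.5484 -0.0019  0.0677] 0.85
scene sanding [0.4362 0.0145 0.0024] 0.84
side scanner_center [0.3178 0.1999 0.0623] 0.9
side scanner_center [ 0.439  -0.2164  0.0716] 0.83
side old_label [ 0.6275 -0.1545  0.0771] 0.7
side glue_center [ 0.5434 -0.0075  0.0761] 0.91
side sanding [ 0.4328  0.0154 -0.0009] 0.83
```

View pics/z.png

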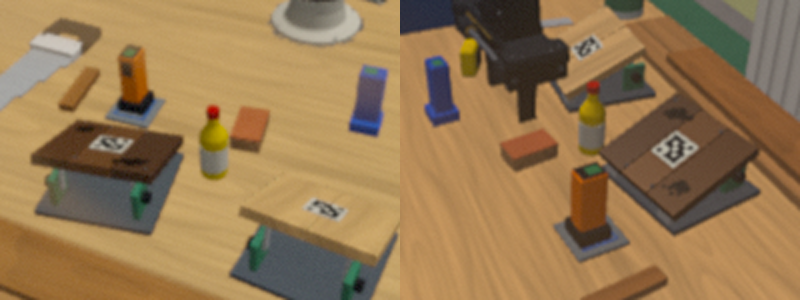

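The scanner stands upright on the pad, with the other things in place. The networks put its centre about 6 mm robot-ward of the pad centre, so I'll check from close by.

Call:
carry_out(
  steps=[
    [[-24,0,1],0],
    [[-24,0,1],0],
    [[-24,0,1],0],
    [[-24,0,1],0],
    [[-24,0,1],0],
    [[-24,0,1],0],
    [[-24,0,1],0],
  ],
)

```text
time_s: 29.4
tcp_pos: [0.5655, -0.2048, 0.2766]
ee_rot: [[-0.997, -0.076, 0.009], [-0.076, 0.997, -0.001], [-0.009, -0.002, -1.0]]
wrist_force: [-0.4, 0.6, 0.5]
gripper_width: 0.999
```

```bash
python3 - <<'E'
from h import *
st();i=np.array(r.capture('wrist'))[:,:,::-1]
for d in r.place_of('wrist','scanner_center')[:2]: print(np.round(d['centre'],4),round(d['confidence'],2))
for d in r.place_of('wrist','pad_top')[:1]: print('pad',np.round(d['centre'],4),round(d['confidence'],2))
def at(uv,z):
  o,d=ray('wrist',uv);return (o+d*(z-o[2])/d[2])[:2]
h=cv2.cvtColor(i,cv2.COLOR_BGR2HSV)
u=proj('wrist',[.4477,-.2148,.1]).astype(int);print(u)
x0=max(u[0]-60,0);y0=max(u[1]-70,0);sub=np.zeros(h.shape[:2],bool);sub[y0:y0+140,x0:x0+120]=1
o=(((h[...,0]>3)&(h[...,0]<14)&(h[...,1]>180)&(h[...,2]>190))|((h[...,0]>45)&(h[...,0]<85)&(h[...,1]>80)))&sub
ys,xs=np.nonzero(o);P=np.array([at((x,y),.132) for x,y in zip(xs,ys)],np.float32)*1000;print('top',cv2.minAreaRect(P))
# overlay expected pad outline & expected foot top (z=.032) if centred
im=i.copy();c,s=np.cos(np.radians(4.3)),np.sin(np.radians(4.3));Rz=np.array([[c,-s],[s,c]])
c2=cv2.resize(im[y0:y0+140,x0:x0+120],None,fx=4,fy=4,interpolation=cv2.INTER_CUBIC)
for hw,z,col in ((.045,.008,(0,255,0)),(.028,.032,(255,0,255)),(.028,.008,(255,255,0))):
  q=[(proj('wrist',[*(Rz@np.array([a,b])*hw+[.4477,-.2148]),z])-[x0,y0]+.5)*4 for a,b in((1,1),(1,-1),(-1,-1),(-1,1))]
  cv2.polylines(c2,[np.array(q).astype(np.int32)],True,col,1)
cv2.imwrite('pics/y.png',c2)
E
```

```text
29.4 [ 0.5655 -0.2048  0.2766] [ -4.5  17.7   1.7   0.  -73.5 -81.2] [ 0.009 -0.001 -1.   ] tilt 0.53 az -6.7 0.999 [-0.4  0.6  0.5]
[256  79]
top ((441.7247619628906, -215.4987030029297), (43.29339599609375, 34.848724365234375), 4.263310432434082)
```

View pics/y.png

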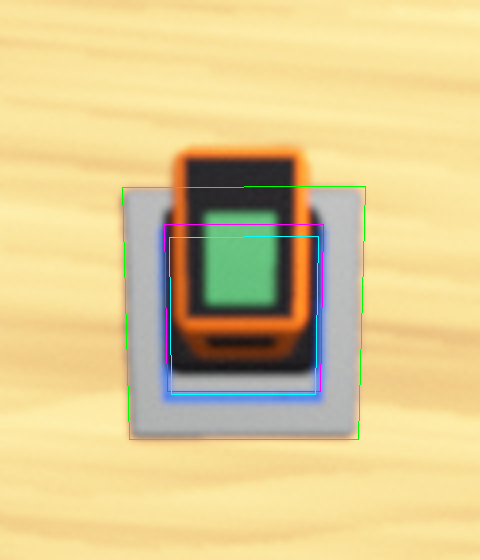

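The scanner stands 6 mm off the pad centre toward the robot, with y and yaw fine. There is time to mend this: regrasp, lift a few mm, shift 6 mm and set it down.

Call:
carry_out(
  steps=[
    [[5,0,0],0],
    [[10,0,1],0],
    [[12.5,-0.1,4],0],
    [[12.5,-0.1,8],0],
    [[12.6,-0.1,12],0],
    [[12.6,-0.1,16],0],
    [[12.6,-0.1,18.5],0],
    [[12.6,-0.1,19],0],
    [[12.6,-0.1,19],0],
    [[12.6,-0.1,19],0],
  ],
)

```text
time_s: 30.55
tcp_pos: [0.4421, -0.2164, 0.0892]
ee_rot: [[-0.997, -0.075, 0.016], [-0.075, 0.997, -0.002], [-0.016, -0.004, -1.0]]
wrist_force: [-0.1, -0.5, 0.6]
gripper_width: 0.999
```

Call:
carry_out(
  steps=[
    [[0,0,0],0],
    [[0,0,0],0],
    [[0,0,0],0],
    [[0,0,0],0],
    [[0,0,0],0],
    [[0,0,0],0],
    [[0,0,0],0],
    [[0,0,0],0],
  ],
  gripper=-1,
)

```text
time_s: 31.35
tcp_pos: [0.4419, -0.2163, 0.089]
ee_rot: [[-0.997, -0.075, 0.016], [-0.075, 0.997, -0.002], [-0.016, -0.003, -1.0]]
wrist_force: [0.2, 0.8, 0.2]
gripper_width: 0.416
```

Call:
carry_out(
  steps=[
    [[0,0,-0.3],0],
    [[0,0,-0.6],0],
    [[0,0,-0.6],0],
    [[-0.3,0.1,-0.6],0],
    [[-0.6,0.1,-0.6],0],
    [[-0.6,0.1,-0.6],0],
    [[-0.6,0.1,-0.4],0],
    [[-0.6,0.1,-0.2],0],
    [[-0.6,0.1,-0.05],0],
    [[-0.6,0.1,0],0],
    [[-0.6,0.1,0],0],
    [[-0.6,0.1,0],0],
  ],
)

```text
time_s: 32.55
tcp_pos: [0.4479, -0.2149, 0.089]
ee_rot: [[-0.997, -0.075, 0.016], [-0.075, 0.997, -0.002], [-0.016, -0.003, -1.0]]
wrist_force: [-0.2, 0.3, -3.1]
gripper_width: 0.408
```

Call:
carry_out(
  steps=[
    [[0,0,0.1],0],
    [[0,0,0.1],0],
    [[0,0,0.1],0],
  ],
)

```text
time_s: 32.85
tcp_pos: [0.448, -0.215, 0.0889]
ee_rot: [[-0.997, -0.076, 0.016], [-0.076, 0.997, -0.003], [-0.016, -0.004, -1.0]]
wrist_force: [-2.0, 1.3, 5.3]
gripper_width: 0.416
```

In contact at about 8 N. Release, then go up and out to look.

Call:
carry_out(
  steps=[
    [[0,0,0],0],
    [[0,0,0],0],
    [[0,0,0],0],
    [[0,0,0],0],
    [[0,0,0],0],
    [[0,0,0],0],
    [[0,0,0],0],
    [[0,0,0],0],
  ],
  gripper=1,
)

```text
time_s: 33.65
tcp_pos: [0.448, -0.215, 0.0889]
ee_rot: [[-0.997, -0.076, 0.016], [-0.076, 0.997, -0.003], [-0.016, -0.004, -1.0]]
wrist_force: [0.5, 0.7, -0.4]
gripper_width: 0.981
```

Call:
carry_out(
  steps=[
    [[0,0,-1],0],
    [[0,0,-3],0],
    [[0,0,-7],0],
    [[0,0,-11],0],
    [[0,0,-15],0],
    [[0,0,-18],0],
    [[-5,0,-19],0],
    [[-10,0,-19],0],
    [[-12,0,-19],0],
    [[-12,0,-19],0],
    [[-12,0,-19],0],
  ],
)

```text
time_s: 34.75
tcp_pos: [0.5642, -0.2053, 0.2808]
ee_rot: [[-0.997, -0.076, 0.015], [-0.076, 0.997, -0.002], [-0.015, -0.004, -1.0]]
wrist_force: [-1.7, -0.8, 0.5]
gripper_width: 0.994
```

```bash
python3 - <<'E'
from h import *
st();i=np.array(r.capture('wrist'))[:,:,::-1]
def at(uv,z):
  o,d=ray('wrist',uv);return (o+d*(z-o[2])/d[2])[:2]
h=cv2.cvtColor(i,cv2.COLOR_BGR2HSV)
u=proj('wrist',[.4477,-.2148,.1]).astype(int)
x0=max(u[0]-60,0);y0=max(u[1]-70,0);sub=np.zeros(h.shape[:2],bool);sub[y0:y0+140,x0:x0+120]=1
o=(((h[...,0]>3)&(h[...,0]<14)&(h[...,1]>180)&(h[...,2]>190))|((h[...,0]>45)&(h[...,0]<85)&(h[...,1]>80)))&sub
ys,xs=np.nonzero(o);P=np.array([at((x,y),.132) for x,y in zip(xs,ys)],np.float32)*1000;print('top',cv2.minAreaRect(P))
c,s=np.cos(np.radians(4.3)),np.sin(np.radians(4.3));Rz=np.array([[c,-s],[s,c]])
c2=cv2.resize(i[y0:y0+140,x0:x0+120],None,fx=4,fy=4,interpolation=cv2.INTER_CUBIC)
for hw,z,col in ((.045,.008,(0,255,0)),(.028,.032,(255,0,255))):
  q=[(proj('wrist',[*(Rz@np.array([a,b])*hw+[.4477,-.2148]),z])-[x0,y0]+.5)*4 for a,b in((1,1),(1,-1),(-1,-1),(-1,1))]
  cv2.polylines(c2,[np.array(q).astype(np.int32)],True,col,1)
cv2.imwrite('pics/w.png',c2)
E
```

```text
34.75 [ 0.5642 -0.2053  0.2808] [ -4.5  17.2   1.7   0.1 -73.5 -81.2] [ 0.015 -0.002 -1.   ] tilt 0.9 az -9.1 0.994 [-1.7 -0.8  0.5]
top ((448.40045166015625, -214.8203125), (42.1161994934082, 34.20371627807617), 4.2788310050964355)
```

View pics/w.png

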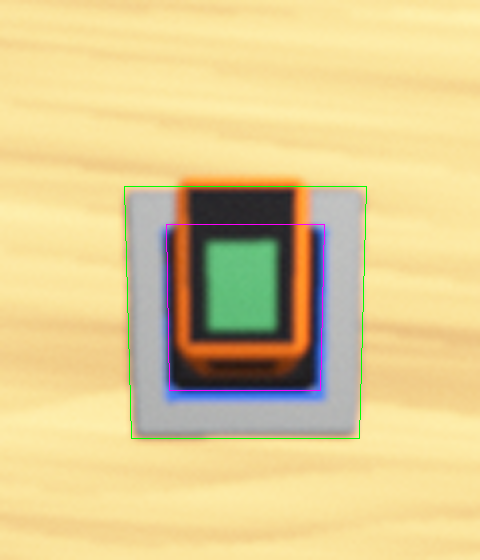

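Centred now to within about 1 mm and squared to the pad. The arm is clear, so I'm handing in.

```bash
python3 -c "
from station import r
print(r.finish_job())"
```

```text
the job is handed in; nothing more can be done
None
```

I scanned the old dark board and stood the orange scanner back upright on its charging pad. I handed in at about 35 s of the 45 s allowed. The hand-in gives no verdict, and there was no direct signal that the scanner read the label.

- **Scan:** I held the scanner still for 2 s, 5 to 5.4 cm from the label. By my two fits of the board's pose it was less than 1° off square and aimed within about 2 mm of the label's middle. The two fits differed slightly: 19.2° and 20.6° of tilt.
- **Tilting the tool:** The moves only allow a turn about the tool's own axis. I tilted the tool by pushing repeatedly at the arm's reach limit. To bring it upright again I did the same behind the robot, at height.
- **Placing:** The first placement was upright but about 6 mm off the pad's centre. I gripped it again, shifted it 6 mm and set it down with about 8 N of contact.
- **Last checks:** The final close picture shows the scanner upright, centred to about 1 mm and square to the pad. The gripper is open and about 12 cm clear.
- **Other items:** The wide view taken after the first placement showed the glue bottle, sanding block, blue look-alike and both boards unmoved. I did not repeat that view after the small correction, and I never re-measured the saw, try square, tape measure or offcut.

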